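# Lock the balance slab's levelling foot

### The job

Slide the red-handled transit spacer out from under the brass jam nut on the balance slab's levelling foot and lay it down flat in the blue tray. Then run the jam nut down clockwise by its orange grip against its boss until the spring washer under it is pressed flat and the nut is snug: feel for it and do not force it, since the levelling spindle must not turn with it. Leave the other things on the bench where they are.

Things in the scene. Friction and masses are not known exactly. Their poses are not given: they have to be found in the camera images.
- slab: Stone weighing slab, 340 x 280 mm, top 50 mm high, with a white 310 mm tall glass-sided balance, and a steel arm (34 mm wide, top 43 mm up) that carries an upright round boss for the levelling spindle. All fixed. Origin on the spindle's upright axis, 0 to 4 mm above the bench (it varies); heights here count from it; arm and slab lie towards its -y: slab edge 130 mm, balance 190 mm from the axis.
- boss_top (a point): Centre of the flat top of the boss (30 mm diameter, from 20 to 75 mm above the slab's origin), on the spindle's axis: the fixed threaded body against which the nut locks. Fingers can pass beside it, below the nut.
- nut: Jam nut: brass hexagon, 34 mm across flats, 22 mm high, on the spindle above the boss, with one steel crank arm (12 mm wide, top level with the nut's top) to an upright orange grip. Origin on the axis, on the nut's underside, which starts 9 to 12 mm above boss_top; x points to the grip, z up. Quick right-hand thread: clockwise from above drives it down 15 mm per turn; it stays where left.
- nut_handle (a point): Where to hold the grip, a fixed upright round pin, 16 mm diameter, 46 mm tall: on its axis, 65 mm from the spindle's axis, 30 mm above the arm, 52 mm above the nut's underside. 1 to 2 N sideways here turns the nut while free, 1 to 2 N more while it squeezes the washer (about 1.1 rad, as the thread gives a little); once seated the force leaps up within 0.1 rad. Above about 9 N the spindle drags round.
- washer_top (a point): Centre of the upper face of the brass spring washer (29 mm diameter) on the boss, under the nut: 2 mm above boss_top when free, level with it when flat; 6 N per mm. This and the other readings are too noisy to judge the last millimetre: feel for the nut's seat.
- spindle (a joint): Turn of the steel levelling spindle (16 mm diameter, top 113 mm above the slab's origin, red line across its top) in the boss, rad, clockwise positive, 0 at the start: the levelling setting. Friction alone holds it: it drags round with the nut if more than about 0.6 N m is put on the seated nut.
- spacer: Transit spacer, 100 g: flat steel fork (34 mm wide, 6 mm thick) lying on the washer under the nut, prongs astride the spindle (slot 18 mm), red neck (12 mm wide) and red fin. Origin on its underside, at the start on the spindle's axis; x points to the fin, z up. It reaches from x = -40 to 62 mm. It slides out level along its +x; clear after 65 mm; about 1 to 4 mm of air under the nut.
- spacer_fin (a point): Where to pinch the upright red fin: its middle, 50 mm along x from the spacer's origin and 24 mm above its underside. The fin is 10 mm thick (along the spacer's y), 24 mm long (along its x); its top is 39 mm above the spacer's underside.
- tray: Open blue plastic tray, 190 mm (its x) by 150 mm (its y), walls 4 mm thick and 30 mm high, floor 4 mm, fixed on the bench. Origin under its centre.
- weight: Brass calibration weight, 38 mm diameter, 56 mm high, loose; origin under its centre. Leave alone.
- logger: White temperature and humidity logger, 40 x 90 x 70 mm, loose; origin under its centre. Leave alone.
- meter: Black handheld meter lying flat, 150 x 70 x 30 mm (x, y, z), loose; origin under its centre. Leave alone.
- jar: Amber glass jar with blue cap, 60 mm diameter, 85 mm high, loose; origin under its centre. Leave alone.

How it is judged:
By the outcome, as a careful person would: the job done as asked, in the order asked, and still so for the second after the job is handed in, with the robot touching nothing.
It also fails if it takes over 72 s, if anything falls off the work surface, if the arm or the gripper's body presses on something with over 40 N, if the wrist force passes 120 N, or if a joint passes its speed limit or range.

### The arm

A 7-joint arm with a two-finger parallel gripper is mounted at the origin on the work surface. World frame = base frame: x ahead of the robot, y to its left, z up, the work surface at z = 0. Lengths are in mm, angles in rad, forces in N, time in s.
With the tool pointing down it reaches from about 425 to 1025 mm from the base axis. Payload 3.6 kg.
Tool frame: the origin (TCP) lies between the finger pads; the fingertips stand 11 mm ahead of it and the grasp point (between the pads) lies 8 mm behind it; z points along the fingers, y is the line along which they close (so a half turn about z gives the same grasp; the last joint's range is limited). The gripper opens to 85 mm and grips with 20 to 120 N. Pads are 22 mm wide; open, the fingers measure 114 mm over their backs; the gripper's body (76 mm by 85 mm) begins 54 mm behind the grasp point. The pads swing forward as they close: fully open they stand 13 mm farther back than shut.
Start: joints at [-1.234, 0.591, 0.048, 1.609, -0.033, 0.943, -0.034], TCP at [302.095, 659.066, 242.302] pointing down, gripper open.
Joint ranges: [-2.69, 2.69], [-0.47, 2.24], [-1.27, 1.36], [0.19, 2.51], [-1.53, 4.68], [0.08, 2.07], [-3.09, 3.09]. Speed limits (rad/s): [2.57, 2.57, 3.14, 3.14, 3.14, 3.14, 3.14].

### API

Orientations are given as a unit quaternion [w, x, y, z].
In Python, from bench import sensors, viewer, ticket gives the robot as it stands.
- The arm moves only by the tool send_rows, never from a script. Its argument "plan" is a list of rows, each an object with "translation": the shift along the tool's x, y, z in cm, a list of three; "turn": the turn about the tool's z in degrees. In form: [{"translation": [tx, ty, tz], "turn": turn}, ...]. A call has 1 to 12 rows; each row shifts and turns the commanded pose from where the row before left it, along the tool's axes as they then stand; what a row does not reach is not made up. A row lasts 1/12 s, in which the tool goes at most 41.7 mm and 7.16 degrees, less where a joint would pass 70% of its speed; a pose out of reach is approached as far as the arm can. A call is refused whole if a number of a shift passes 4.17 or a number of a turn 7.16, either way. A call with a gripper value outside its range is refused whole. "grip" is the closure in counts, from 0 (fully open) to 255 (shut), set as the call begins (left out, the last holds). The fingers move at their own pace and stop on an object; "grip_force" is the grip in N (left out, the last holds). Time passes only in rows, so rows that do not move let the fingers close. It gives the time, the measured TCP pose, the force, the opening and the grip force at its end, in the units of the state.
- sensors.read_state(): the state, without advancing time (a new reading comes with each control period).
- viewer.read_camera(name): name is "side" or "top" or "wrist"; returns a dict with "img" (480x640x3 uint8, blue, green, red), "fovy" (degrees; the focal length in pixels is half the picture's height over the tangent of half this angle, whatever the lens; pixels are square), "cx", "cy" (the principal point, pixels), "rvec" (rotation vector, rad) and "tvec" (3), from world to camera coordinates, as OpenCV has them; the wrist camera has in their place "tool_from_camera" (4x4, takes a point from camera to tool coordinates, whose origin is the TCP and whose axes are the flange's). Camera axes: x right, y down, z forward; pixel columns grow to the right and rows downward; lengths in mm; the calibration is good to about 2 mm. A picture is of the moment at which its call begins: read the wrist's pose just before it. There is no depth.
- ticket.finish_job(): hands the job in; it is judged then, once.
The state is a dict: "time_s": time; "qpos": joint angles; "qvel": joint speeds; "effort": joint torques, N m; "tool_pos": TCP position; "tcp_rot": TCP orientation; "wrist_force": force on the tool from outside, world axes, zero at the start; "wrist_torque": the same for the moment, N m; "grip_width": opening from 0.0 (shut) to 1.0 (fully open); "finger_force": force on a finger pad.
Only numpy, scipy, OpenCV 4.12 (cv2) and the standard library are available. Lean on these libraries where they do the work, as an engineer would, in place of code of your own. Each camera call takes 0.05 s, during which the arm holds its last target. There are 200 camera calls.

## Working session

There is one attempt and no reset: what is moved stays moved. The work goes in short steps, Python scripts to look and compute and a tool call to move; the robot and the scene stay as the last step left them, time stands still between calls to the robot, and variables do not carry over. Pictures are saved under pics/ and viewed, at most 10 in all, crops included, and the job is handed in when it is done.

Besides the shell and the picture viewer there is one more tool, called after "Call:" as name([rows], argument=value, ...), one row to a line, values as JSON. send_rows: Moves the arm, as the interface text tells. Its arguments: {"type":"object","properties":{"plan":{"type":"array","items":{"type":"object","properties":{"translation":{"type":"array","items":{"type":"number"}},"turn":{"type":"number"}}}},"grip":{"type":"number"},"grip_force":{"type":"number"}},"required":["plan"]}

```bash
mkdir -p pics; ls; python3 - <<'E'
from bench import sensors, viewer
import cv2,pickle
s=sensors.read_state(); print(s)
for n in ("side","top","wrist"):
    c=viewer.read_camera(n); cv2.imwrite(f"pics/{n}0.png",c["img"]); pickle.dump(c,open(f"{n}0.pkl","wb")); print(n,{k:v for k,v in c.items() if k!="img"})
E
```

```text
pics
{'time_s': 0.0, 'qpos': array([-1.23451201,  0.59211431,  0.04833257,  1.60983044, -0.03329298,
        0.94269071, -0.03373213]), 'qvel': array([-1.22407267e-03, -5.88424172e-04,  5.84906672e-04, -3.33978976e-04,
       -6.52794193e-04,  8.60460319e-05,  5.51359707e-04]), 'effort': array([ 3.27409880e-04, -5.48707938e+01,  1.54683508e+00, -1.98128450e+01,
        9.32686322e-03,  8.81216110e-03, -1.50509084e-05]), 'tool_pos': array([301.76799791, 658.33067521, 241.14219196]), 'tcp_rot': array([-1.64671899e-04,  2.13229651e-01,  9.77001466e-01, -1.10663145e-03]), 'wrist_force': array([0.79168889, 0.64149967, 0.2592785 ]), 'wrist_torque': array([ 0.03171008,  0.01636288, -0.01974951]), 'finger_force': 0.0, 'grip_width': 1.0020036427357628}
side {'fovy': 50.4441943209034, 'cx': 321.7284001535519, 'cy': 232.88174857820422, 'rvec': array([ 2.25022794, -1.02764236,  0.37810359]), 'tvec': array([-330.174104  ,  488.51590038,  568.39081401])}
top {'fovy': 44.713355930483225, 'cx': 318.35005541012333, 'cy': 240.7054899664108, 'rvec': array([ 2.28468972, -1.91041622,  0.20366019]), 'tvec': array([  20.60601832,  634.30954062, 1088.5896601 ])}
wrist {'fovy': 59.64960993358402, 'cx': 321.8942101906687, 'cy': 238.4187017553427, 'tool_from_camera': array([[-8.26454219e-04, -9.65654138e-01, -2.59829565e-01,
         6.49425249e+01],
       [ 9.99999623e-01, -8.67220451e-04,  4.22627441e-05,
        -7.50533524e-01],
       [-2.66140706e-04, -2.59829432e-01,  9.65654491e-01,
        -1.32721559e+02],
       [ 0.00000000e+00,  0.00000000e+00,  0.00000000e+00,
         1.00000000e+00]])}
```

View pics/top0.png

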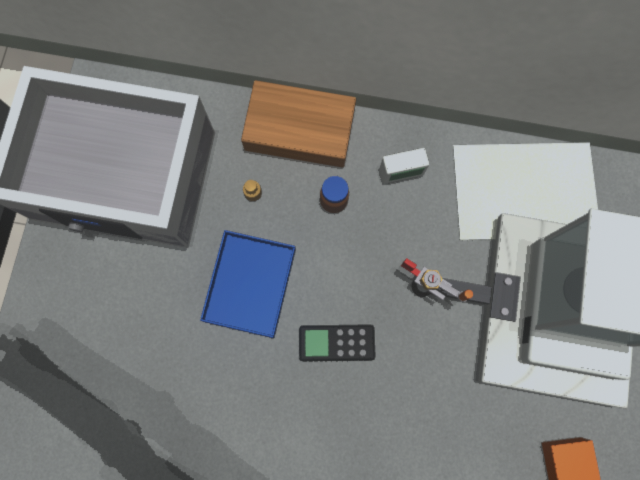

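View pics/side0.png

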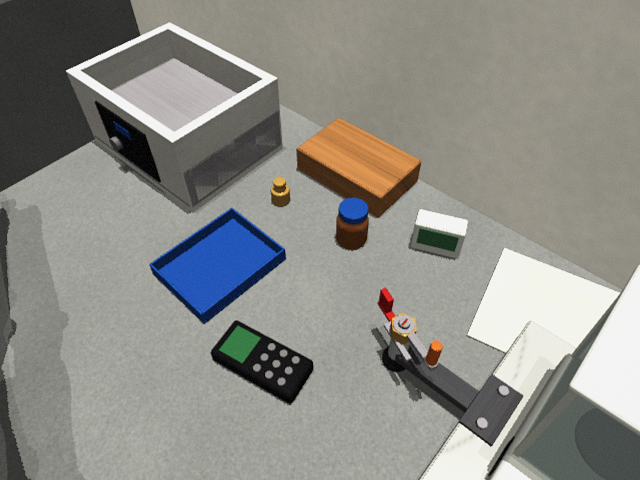

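```bash
cat > h.py <<'E'
import numpy as np, cv2, pickle
from scipy.spatial.transform import Rotation as R
def K(c):
    f=240/np.tan(np.radians(c["fovy"])/2); return np.array([[f,0,c["cx"]],[0,f,c["cy"]],[0,0,1]])
def ray(c,p):
    Rm=cv2.Rodrigues(c["rvec"])[0]; o=-Rm.T@c["tvec"]
    d=Rm.T@np.linalg.inv(K(c))@np.array([p[0],p[1],1]); return o,d/np.linalg.norm(d)
def onz(c,p,z):
    o,d=ray(c,p); return o+d*(z-o[2])/d[2]
def tri(rays):
    A=sum(np.eye(3)-np.outer(d,d) for o,d in rays); b=sum((np.eye(3)-np.outer(d,d))@o for o,d in rays)
    x=np.linalg.solve(A,b); return x,[np.linalg.norm(np.cross(x-o,d)) for o,d in rays]
def proj(c,P): return cv2.projectPoints(np.array(P,float).reshape(-1,3),c["rvec"],c["tvec"],K(c),None)[0].reshape(-1,2)
def wristcam(c,s):
    w,x,y,z=s["tcp_rot"]; Rt=R.from_quat([x,y,z,w]).as_matrix(); T=c["tool_from_camera"]
    Rw=Rt@T[:3,:3]; o=Rt@T[:3,3]+s["tool_pos"]
    c["rvec"]=cv2.Rodrigues(Rw.T)[0]; c["tvec"]=-Rw.T@o; return c
def load(n): return pickle.load(open(n+".pkl","rb"))
E
python3 - <<'E'
from h import *
t,s=load("top0"),load("side0")
for c in (t,s): print(ray(c,(320,240))[0])
a=cv2.resize(t["img"][240:320,385:485],None,fx=5,fy=5,interpolation=cv2.INTER_CUBIC)
b=cv2.resize(s["img"][280:380,365:455],None,fx=5,fy=5,interpolation=cv2.INTER_CUBIC)
im=np.zeros((600,800,3),np.uint8)
a=cv2.resize(t["img"][250:310,395:485],(390*1,260));b=cv2.resize(s["img"][280:380,365:455],(405,450))
a=cv2.resize(t["img"][250:320,395:485],(390,303))
im[:303,:390]=a; im[:450,395:800]=b; cv2.imwrite("pics/crop0.png",im)
for p in [(224,233),(294,247),(274,335),(203,320)]: print("tray",p,onz(t,p,30))
print("spindle",onz(t,(432,279),115),"grip",onz(t,(468,294),160),"fin",onz(t,(410,265),110))
print("logger",onz(t,(404,160),70),"jar",onz(t,(335,186),85))
E
```

```text
[ 385.65478188   95.07451297 1195.83940209]
[ 218.94338222 -247.19742566  749.4585175 ]
tray (224, 233) [609.7374944  326.59111554  30.        ]
tray (294, 247) [606.4390323  180.25843547  30.        ]
tray (274, 335) [425.37749376 186.32644811  30.        ]
tray (203, 320) [429.3473586 330.5298118  30.       ]
spindle [576.16495089 -90.96357618 115.        ] grip [ 552.89940096 -150.08772766  160.        ] fin [596.07824563 -47.29992189 110.        ]
logger [815.66430131  -9.25220059  70.        ] jar [731.77780722 119.01262101  85.        ]
```

View pics/crop0.png

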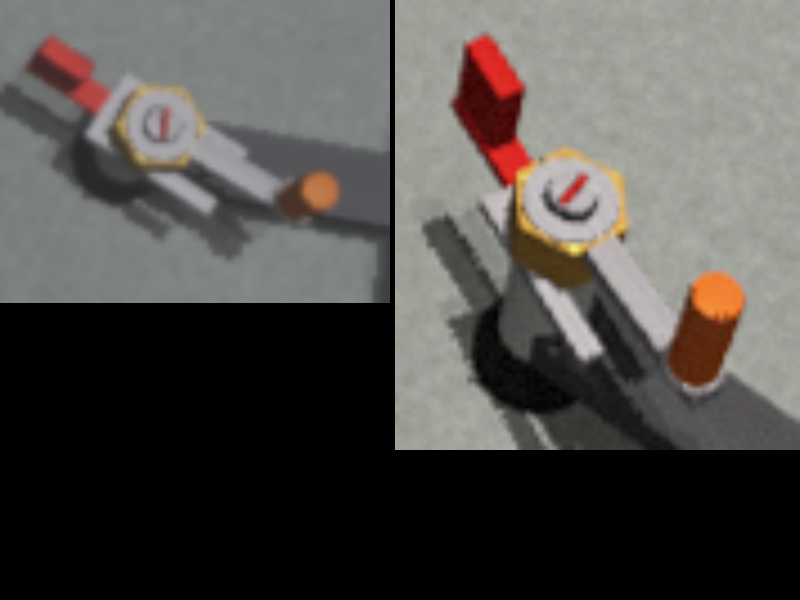

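```bash
python3 - <<'E'
from h import *
t,s=load("top0"),load("side0")
T=lambda u,v:(395+u/4.333-.4,250+v/4.333-.4)
S=lambda u,v:(365+(u-395)/4.5-.4,280+v/4.5-.4)
for n,a,b,z in [("spindle",T(163,123),S(571,198),115),("grip",T(319,189),S(718,297),155.5),("fin",T(66,55),S(494,67),118)]:
    x,e=tri([ray(t,a),ray(s,b)]); print(n,x,e,"top@z",onz(t,a,z),"side@z",onz(s,b,z))
for p in [(465,45),(488,35),(524,90),(500,97)]: print(onz(s,S(*p),118))
E
```

```text
spindle [578.52332809 -91.50263858 110.39107399] [np.float64(0.5649012269376972), np.float64(0.5649012269378559)] top@z [578.12993872 -91.10376708 115.        ] side@z [575.45401658 -92.28946615 115.        ]
grip [ 555.58467777 -152.11100605  152.12639277] [np.float64(0.07498359100892431), np.float64(0.07498359100886691)] top@z [ 555.08929377 -151.3679825   155.5       ] side@z [ 553.62151356 -152.60025443  155.5       ]
fin [599.67336459 -45.17797069 115.32384209] [np.float64(0.5414810685518875), np.float64(0.5414810685520343)] top@z [599.55998903 -45.19694655 118.        ] side@z [597.60122353 -45.72016778 118.        ]
[598.33507966 -33.35227378 118.        ]
[606.52646876 -36.73364453 118.        ]
[596.77774209 -58.37763316 118.        ]
[589.48640424 -54.06297458 118.        ]
```

Call:
send_rows([
  {"translation":[-2.35,-2.15,0],"turn":0},
  {"translation":[-2.35,-2.15,0],"turn":0},
  {"translation":[-2.35,-2.15,0],"turn":0},
  {"translation":[-2.35,-2.15,0],"turn":0},
  {"translation":[-2.35,-2.15,0],"turn":0},
  {"translation":[-2.35,-2.15,0],"turn":0},
  {"translation":[-2.35,-2.15,0],"turn":0},
  {"translation":[-2.35,-2.15,0],"turn":0},
  {"translation":[-2.35,-2.15,0],"turn":0},
  {"translation":[-2.35,-2.15,0],"turn":0},
  {"translation":[-2.35,-2.15,0],"turn":0},
  {"translation":[-2.35,-2.15,0],"turn":0},
])

```text
time_s: 1.15
tool_pos: [451.2, 305.4, 242.2]
tcp_rot: [-0.0, 0.213, 0.977, -0.0]
wrist_force: [0.1, 0.0, -0.4]
grip_width: 1.001
finger_force: 0.0
```

Call:
send_rows([
  {"translation":[-2.35,-2.15,0],"turn":0},
  {"translation":[-2.35,-2.15,0],"turn":0},
  {"translation":[-2.35,-2.15,0],"turn":0},
  {"translation":[-2.35,-2.15,0],"turn":0},
  {"translation":[-2.35,-2.15,0],"turn":0},
  {"translation":[-2.35,-2.15,0],"turn":0},
  {"translation":[-2.35,-2.15,0],"turn":0},
  {"translation":[-2.35,-2.15,0],"turn":0},
  {"translation":[-2.35,-2.15,0],"turn":0},
  {"translation":[-2.35,-2.15,0],"turn":0},
  {"translation":[-2.35,-2.15,0],"turn":0},
  {"translation":[-2.35,-2.15,0],"turn":0},
])

```text
time_s: 2.15
tool_pos: [600.0, -46.5, 242.1]
tcp_rot: [-0.0, 0.213, 0.977, 0.0]
wrist_force: [1.1, 0.6, 0.3]
grip_width: 1.0
finger_force: 0.0
```

Call:
send_rows([
  {"translation":[0,0,0],"turn":7},
  {"translation":[0,0,0],"turn":7},
  {"translation":[0,0,0],"turn":7},
  {"translation":[0,0,0],"turn":7},
  {"translation":[0,0,0],"turn":7},
  {"translation":[0,0,0],"turn":7},
  {"translation":[0,0,0],"turn":7},
  {"translation":[0,0,0],"turn":7},
  {"translation":[0,0,0],"turn":7},
  {"translation":[0,0,0],"turn":7},
  {"translation":[0,0,0],"turn":7},
  {"translation":[0,0,0],"turn":7},
])

```text
time_s: 3.15
tool_pos: [599.6, -44.8, 242.1]
tcp_rot: [-0.0, 0.814, 0.581, -0.0]
wrist_force: [0.3, -0.5, -0.5]
grip_width: 1.002
finger_force: 0.0
```

Call:
send_rows([
  {"translation":[0,0,0],"turn":6},
  {"translation":[0,0,0],"turn":0},
  {"translation":[0,0,0],"turn":0},
])

```text
time_s: 3.4
tool_pos: [599.6, -44.7, 242.0]
tcp_rot: [-0.0, 0.841, 0.541, -0.0]
wrist_force: [-0.3, 0.7, 0.4]
grip_width: 0.999
finger_force: 0.0
```

```bash
cat >> h.py <<'E'
def pose(s):
    w,x,y,z=s["tcp_rot"]; M=R.from_quat([x,y,z,w]).as_matrix(); return s["tool_pos"],M
def go(s,target,ang=None):
    "tool-frame shift (cm) to world target, and turn (deg) to bring tool x to world angle ang"
    p,M=pose(s); a=np.degrees(np.arctan2(M[1,0],M[0,0])); print("at",p.round(1),"xang",round(a,1),"q7deg",round(np.degrees(s["qpos"][6]),1),"F",s["wrist_force"].round(2),"grip",round(s["grip_width"],3))
    print("shift cm",(M.T@(np.array(target)-p)/10).round(2),"turn",None if ang is None else round((a-ang+180)%360-180,1), "tilt",M[2].round(3))
E
python3 - <<'E'
from h import *
from bench import sensors,viewer
s=sensors.read_state(); c=viewer.read_camera("wrist"); pickle.dump((c,s),open("w1.pkl","wb")); cv2.imwrite("pics/w1.png",c["img"])
go(s,(598.5,-45.5,160),64.8)
c=wristcam(c,s)
for n,p in dict(spindle=(577,-91.5,115),grip=(554.6,-152,155.5),fin=(598.5,-45.5,118)).items(): print(n,proj(c,p))
E
```

```text
at [599.6 -44.7 242. ] xang 65.6 q7deg -4.5 F [-0.34  0.73  0.36] grip 0.999
shift cm [-0.11 -0.07  8.2 ] turn 0.8 tilt [-0.001 -0.    -1.   ]
spindle [[319.23311541 305.96221649]]
grip [[326.63187307 429.39723176]]
fin [[319.85907908 233.82003699]]
```

View pics/w1.png

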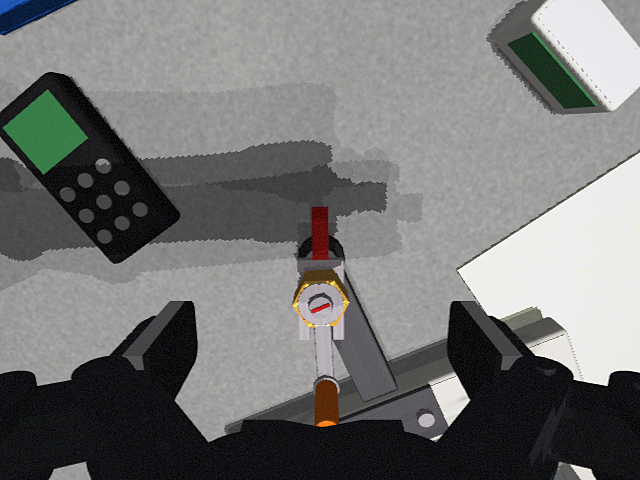

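Call:
send_rows([
  {"translation":[-0.1,-0.07,2.0],"turn":0.8},
  {"translation":[0,0,2.5],"turn":0},
  {"translation":[0,0,2.5],"turn":0},
  {"translation":[0,0,2.5],"turn":0},
  {"translation":[0,0,2.2],"turn":0},
  {"translation":[0,0,1.5],"turn":0},
  {"translation":[0,0,1.0],"turn":0},
  {"translation":[0,0,0],"turn":0},
])

```text
time_s: 4.12
tool_pos: [597.4, -45.4, 98.4]
tcp_rot: [-0.001, 0.845, 0.535, -0.001]
wrist_force: [-0.6, 0.6, 0.4]
grip_width: 0.998
finger_force: 0.0
```

Call:
send_rows([
  {"translation":[0,0,0],"turn":0},
  {"translation":[0,0,0],"turn":0},
  {"translation":[0,0,0],"turn":0},
  {"translation":[0,0,0],"turn":0},
  {"translation":[0,0,0],"turn":0},
  {"translation":[0,0,0],"turn":0},
  {"translation":[0,0,0],"turn":0},
  {"translation":[0,0,0],"turn":0},
], grip=255, grip_force=30)

```text
time_s: 4.78
tool_pos: [599.0, -45.5, 100.6]
tcp_rot: [0.0, 0.845, 0.534, 0.0]
wrist_force: [0.3, 1.0, 1.8]
grip_width: 0.111
finger_force: 35.7
```

Call:
send_rows([
  {"translation":[0,0,-0.05],"turn":0},
  {"translation":[0.3,0,0],"turn":0},
  {"translation":[0.6,0,0],"turn":0},
  {"translation":[0.8,0,0],"turn":0},
  {"translation":[0.8,0,0],"turn":0},
])

```text
time_s: 5.2
tool_pos: [609.7, -22.4, 100.7]
tcp_rot: [-0.0, 0.845, 0.534, -0.0]
wrist_force: [-0.1, -0.7, 0.6]
grip_width: 0.11
finger_force: 35.6
```

Call:
send_rows([
  {"translation":[0.8,0,0],"turn":0},
  {"translation":[0.8,0,0],"turn":0},
  {"translation":[0.8,0,0],"turn":0},
  {"translation":[0.8,0,0],"turn":0},
  {"translation":[0.8,0,0],"turn":0},
  {"translation":[0.8,0,0],"turn":0},
  {"translation":[0.8,0,0],"turn":0},
  {"translation":[0.8,0,0],"turn":0},
  {"translation":[0,0,0],"turn":0},
])

```text
time_s: 5.95
tool_pos: [638.0, 37.6, 100.7]
tcp_rot: [-0.0, 0.845, 0.535, 0.001]
wrist_force: [0.0, -0.0, 0.3]
grip_width: 0.112
finger_force: 35.5
```

```bash
python3 - <<'E'
from h import *
from bench import sensors,viewer
s=sensors.read_state(); go(s,(479,256,140),180)
c=viewer.read_camera("side"); pickle.dump(c,open("side1.pkl","wb"))
im=cv2.resize(c["img"][180:400,280:500],(600,600)); cv2.imwrite("pics/s1.png",im)
E
```

```text
at [638.   37.6 100.7] xang 64.7 q7deg -5.7 F [ 0.05 -0.04  0.29] grip 0.112
shift cm [ 12.97 -23.7   -3.92] turn -115.3 tilt [ 0.002  0.    -1.   ]
```

View pics/s1.png

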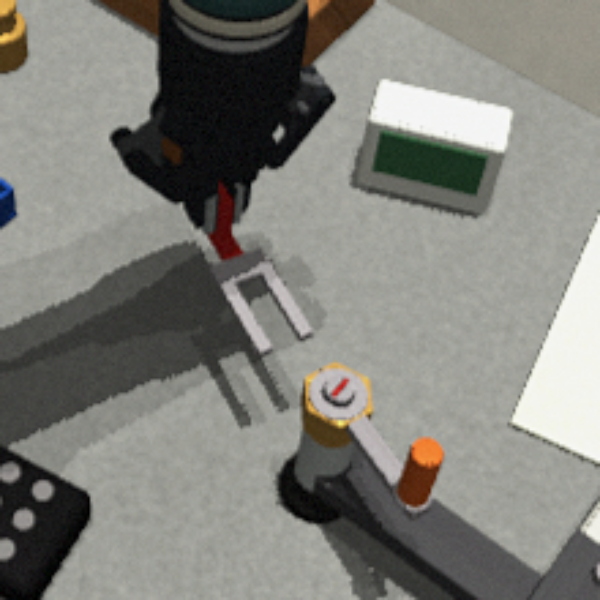

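Call:
send_rows([
  {"translation":[0,0,-2.5],"turn":0},
  {"translation":[0,0,-2.5],"turn":0},
  {"translation":[1.3,-2.37,0],"turn":0},
  {"translation":[1.3,-2.37,0],"turn":0},
  {"translation":[1.3,-2.37,0],"turn":0},
  {"translation":[1.3,-2.37,0],"turn":0},
  {"translation":[1.3,-2.37,0],"turn":0},
  {"translation":[1.3,-2.37,0],"turn":0},
  {"translation":[1.3,-2.37,0],"turn":0},
  {"translation":[1.3,-2.37,0],"turn":0},
  {"translation":[1.3,-2.37,0],"turn":0},
  {"translation":[1.3,-2.37,0],"turn":0},
])

```text
time_s: 7.0
tool_pos: [478.0, 254.0, 151.0]
tcp_rot: [0.0, 0.846, 0.534, 0.0]
wrist_force: [-0.2, 0.4, -0.8]
grip_width: 0.111
finger_force: 35.4
```

Call:
send_rows([
  {"translation":[0,0,0],"turn":-7},
  {"translation":[0,0,0],"turn":-7},
  {"translation":[0,0,0],"turn":-7},
  {"translation":[0,0,0],"turn":-7},
  {"translation":[0,0,0],"turn":-7},
  {"translation":[0,0,0],"turn":-7},
  {"translation":[0,0,0],"turn":-7},
  {"translation":[0,0,0],"turn":-7},
  {"translation":[0,0,0],"turn":-7},
  {"translation":[0,0,0],"turn":-7},
  {"translation":[0,0,0],"turn":-7},
  {"translation":[0,0,0],"turn":-7},
])

```text
time_s: 8.0
tool_pos: [478.9, 252.7, 150.9]
tcp_rot: [0.0, 0.269, 0.963, -0.0]
wrist_force: [0.1, -0.2, -1.4]
grip_width: 0.109
finger_force: 35.4
```

Call:
send_rows([
  {"translation":[0,0,0],"turn":-7},
  {"translation":[0,0,0],"turn":-7},
  {"translation":[0,0,0],"turn":-7},
  {"translation":[0,0,0],"turn":-7},
  {"translation":[0,0,0],"turn":-3.5},
  {"translation":[0,0,0],"turn":0},
  {"translation":[0,0,0],"turn":0},
])

```text
time_s: 8.58
tool_pos: [478.9, 252.9, 150.8]
tcp_rot: [-0.0, 0.001, 1.0, -0.0]
wrist_force: [0.6, -0.1, -1.1]
grip_width: 0.109
finger_force: 35.4
```

```bash
python3 - <<'E'
from h import *
from bench import sensors,viewer
s=sensors.read_state(); go(s,(479,256,35),180)
E
```

```text
at [478.9 252.9 150.8] xang 179.9 q7deg 55.2 F [ 0.61 -0.1  -1.08] grip 0.109
shift cm [-1.000e-02  3.100e-01  1.158e+01] turn -0.1 tilt [ 0. -0. -1.]
```

Call:
send_rows([
  {"translation":[0,0.15,2],"turn":0},
  {"translation":[0,0.15,2.5],"turn":0},
  {"translation":[0,0,2.5],"turn":0},
  {"translation":[0,0,2.5],"turn":0},
  {"translation":[0,0,1.5],"turn":0},
  {"translation":[0,0,0.6],"turn":0},
  {"translation":[0,0,0],"turn":0},
  {"translation":[0,0,0],"turn":0},
  {"translation":[0,0,0],"turn":0},
])

```text
time_s: 9.33
tool_pos: [479.5, 257.3, 35.8]
tcp_rot: [0.001, -0.0, 1.0, 0.0]
wrist_force: [-0.0, 0.5, 0.4]
grip_width: 0.104
finger_force: 35.4
```

Call:
send_rows([
  {"translation":[0,0,0.2],"turn":0},
  {"translation":[0,0,0.2],"turn":0},
  {"translation":[0,0,0.2],"turn":0},
  {"translation":[0,0,0],"turn":0},
  {"translation":[0,0,0],"turn":0},
])

```text
time_s: 9.75
tool_pos: [478.7, 256.8, 28.9]
tcp_rot: [0.0, -0.001, 1.0, -0.0]
wrist_force: [0.2, 0.1, -1.3]
grip_width: 0.113
finger_force: 35.4
```

```bash
python3 - <<'E'
from h import *
from bench import sensors,viewer
s=sensors.read_state(); go(s,(479,256,26),180); print(np.degrees(s["qpos"]).round(1))
c=viewer.read_camera("side"); 
im=cv2.resize(c["img"][150:340,130:320],(600,600)); cv2.imwrite("pics/s2.png",im)
E
```

```text
at [478.7 256.8  28.9] xang -179.9 q7deg 54.1 F [ 0.2   0.07 -1.3 ] grip 0.113
shift cm [-0.03 -0.08  0.29] turn 0.1 tilt [-0. -0. -1.]
[-32.   40.3  -1.4 122.4   3.   17.4  54.1]
```

View pics/s2.png

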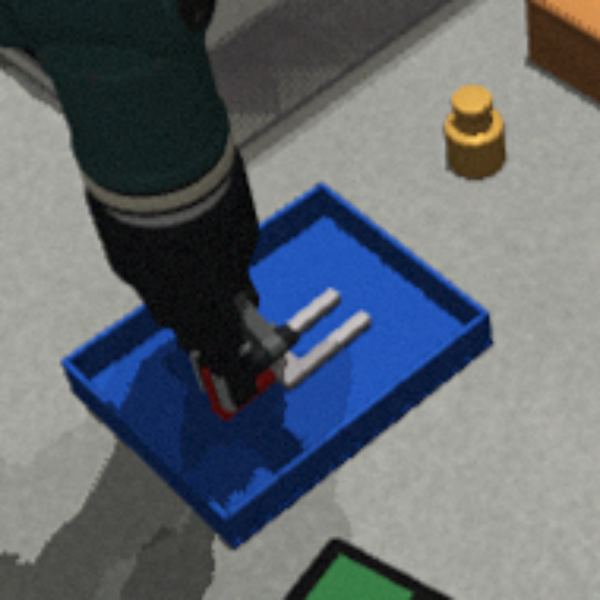

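Call:
send_rows([
  {"translation":[0,0,0.15],"turn":0},
  {"translation":[0,0,0.1],"turn":0},
  {"translation":[0,0,0],"turn":0},
])

```text
time_s: 10.05
tool_pos: [478.7, 256.9, 26.1]
tcp_rot: [-0.0, -0.001, 1.0, -0.0]
wrist_force: [-0.1, 0.8, 0.9]
grip_width: 0.111
finger_force: 35.5
```

Call:
send_rows([
  {"translation":[0,0,0.1],"turn":0},
  {"translation":[0,0,0],"turn":0},
])

```text
time_s: 10.22
tool_pos: [478.7, 256.9, 26.1]
tcp_rot: [0.0, -0.001, 1.0, -0.0]
wrist_force: [-1.4, -0.1, 7.0]
grip_width: 0.108
finger_force: 36.4
```

Call:
send_rows([
  {"translation":[0,0,0.1],"turn":0},
  {"translation":[0,0,0],"turn":0},
])

```text
time_s: 10.38
tool_pos: [478.7, 256.9, 26.0]
tcp_rot: [0.0, -0.001, 1.0, -0.0]
wrist_force: [-3.0, -0.8, 16.2]
grip_width: 0.11
finger_force: 37.8
```

Call:
send_rows([
  {"translation":[0,0,-0.2],"turn":0},
  {"translation":[0,0,0],"turn":0},
])

```text
time_s: 10.55
tool_pos: [479.0, 257.1, 26.8]
tcp_rot: [0.0, -0.001, 1.0, 0.0]
wrist_force: [0.5, 1.1, -1.0]
grip_width: 0.114
finger_force: 35.4
```

Call:
send_rows([
  {"translation":[0,0,0],"turn":0},
  {"translation":[0,0,0],"turn":0},
  {"translation":[0,0,0],"turn":0},
  {"translation":[0,0,0],"turn":0},
], grip=120)

```text
time_s: 10.88
tool_pos: [478.7, 256.9, 26.0]
tcp_rot: [-0.0, -0.001, 1.0, -0.0]
wrist_force: [0.2, 0.0, -0.3]
grip_width: 0.532
finger_force: 0.0
```

Call:
send_rows([
  {"translation":[0,0,-1],"turn":0},
  {"translation":[0,0,-2.5],"turn":0},
  {"translation":[0,0,-3],"turn":0},
  {"translation":[0,0,-3],"turn":0},
  {"translation":[0,0,-3],"turn":0},
  {"translation":[0,0,-3],"turn":0},
  {"translation":[0,0,-2],"turn":0},
])

```text
time_s: 11.47
tool_pos: [479.4, 257.3, 204.8]
tcp_rot: [0.002, -0.001, 1.0, 0.001]
wrist_force: [-0.2, -0.6, -0.0]
grip_width: 0.533
finger_force: 0.0
```

Call:
send_rows([
  {"translation":[-0.63,-3.41,0],"turn":0},
  {"translation":[-0.63,-3.41,0],"turn":0},
  {"translation":[-0.63,-3.41,0],"turn":0},
  {"translation":[-0.63,-3.41,0],"turn":0},
  {"translation":[-0.63,-3.41,0],"turn":0},
  {"translation":[-0.63,-3.41,0],"turn":0},
  {"translation":[-0.63,-3.41,0],"turn":0},
  {"translation":[-0.63,-3.41,0],"turn":0},
  {"translation":[-0.63,-3.41,0],"turn":0},
  {"translation":[-0.63,-3.41,0],"turn":0},
  {"translation":[-0.63,-3.41,0],"turn":0},
  {"translation":[-0.63,-3.41,0],"turn":0},
])

```text
time_s: 12.47
tool_pos: [554.6, -153.9, 202.0]
tcp_rot: [0.0, -0.001, 1.0, 0.0]
wrist_force: [0.1, 0.5, 0.8]
grip_width: 0.53
finger_force: 0.0
```

Call:
send_rows([
  {"translation":[0,0,0],"turn":-6},
  {"translation":[0,0,0],"turn":-6},
  {"translation":[0,0,0],"turn":-6},
  {"translation":[0,0,0],"turn":-6},
  {"translation":[0,0,0],"turn":-6},
  {"translation":[0,0,0],"turn":-6},
  {"translation":[0,0,0],"turn":-6},
  {"translation":[0,0,0],"turn":-6},
  {"translation":[0,0,0],"turn":-6},
  {"translation":[0,0,0],"turn":-6},
  {"translation":[0,0,0],"turn":0},
  {"translation":[0,0,0],"turn":0},
])

```text
time_s: 13.47
tool_pos: [554.6, -152.4, 201.7]
tcp_rot: [0.0, -0.499, 0.866, -0.0]
wrist_force: [0.3, -0.1, -0.5]
grip_width: 0.527
finger_force: 0.0
```

```bash
python3 - <<'E'
from h import *
from bench import sensors,viewer
s=sensors.read_state(); go(s,(554.8,-151.8,131),-120); print(np.degrees(s["qpos"]).round(1))
w=wristcam(viewer.read_camera("wrist"),s); t=viewer.read_camera("top")
print(proj(w,[(554.8,-151.8,155),(577.3,-91.5,115)]))
im=np.zeros((480,800,3),np.uint8); im[:,:480]=cv2.resize(w["img"],(480,360))[:,:].repeat(1,0) if 0 else cv2.resize(w["img"][:, 80:560],(480,480)); im[:240,480:]=cv2.resize(t["img"][210:360,180:380],(320,240)); im[240:,480:]=cv2.resize(t["img"][220:340,370:530],(320,240)); cv2.imwrite("pics/m3.png",im)
E
```

```text
at [ 554.6 -152.4  201.7] xang -120.1 q7deg 149.4 F [ 0.34 -0.06 -0.47] grip 0.527
shift cm [-0.06  0.01  7.07] turn -0.1 tilt [ 0. -0. -1.]
[ 23.4  26.9 -16.9 113.3  11.5  41.4 149.4]
[[323.71264239 277.76568948]
 [341.81118887 355.6963457 ]]
```

View pics/m3.png

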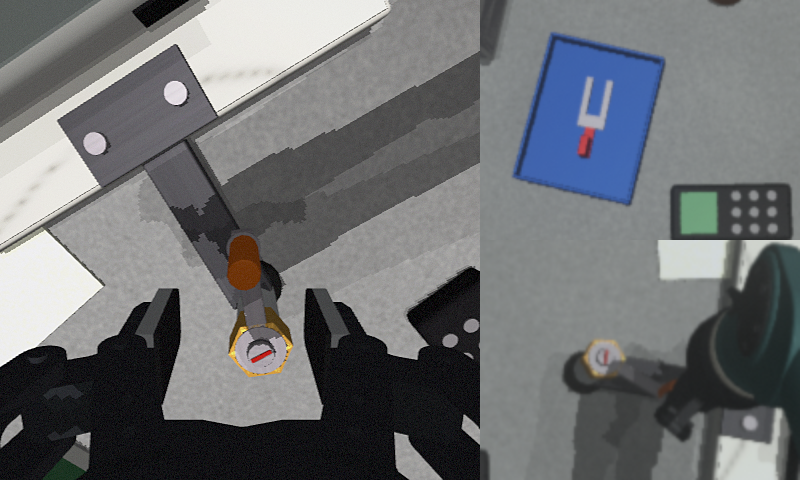

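Call:
send_rows([
  {"translation":[0.05,0,1.5],"turn":0},
  {"translation":[0,0,1.6],"turn":0},
  {"translation":[0,0,1.6],"turn":0},
  {"translation":[0,0,1.6],"turn":0},
  {"translation":[0,0,0.7],"turn":0},
  {"translation":[0,0,0],"turn":0},
])

```text
time_s: 14.07
tool_pos: [553.4, -152.3, 129.8]
tcp_rot: [-0.001, -0.5, 0.866, 0.001]
wrist_force: [-0.4, -0.2, -0.3]
grip_width: 0.531
finger_force: 0.0
```

Call:
send_rows([
  {"translation":[0,0,0],"turn":0},
  {"translation":[0,0,0],"turn":0},
  {"translation":[0,0,0],"turn":0},
  {"translation":[0,0,0],"turn":0},
  {"translation":[0,0,0],"turn":0},
], grip=195, grip_force=20)

```text
time_s: 14.48
tool_pos: [555.0, -152.7, 132.0]
tcp_rot: [0.0, -0.5, 0.866, -0.0]
wrist_force: [0.3, -0.5, -0.2]
grip_width: 0.235
finger_force: 0.0
```

Call:
send_rows([
  {"translation":[0.076,0.676,0.025],"turn":6},
  {"translation":[0.076,0.676,0.025],"turn":6},
  {"translation":[0.076,0.676,0.025],"turn":6},
  {"translation":[0.076,0.676,0.025],"turn":6},
  {"translation":[0.076,0.676,0.025],"turn":6},
])

```text
time_s: 14.9
tool_pos: [527.9, -134.1, 130.8]
tcp_rot: [0.001, -0.256, 0.967, -0.001]
wrist_force: [0.7, -1.5, 0.2]
grip_width: 0.231
finger_force: 0.8
```

```bash
cat >> h.py <<'E'
def arc(s,C=(577,-92)):
    p,M=pose(s); d=p[:2]-np.array(C); f=M.T@s["wrist_force"]
    print("t",round(s["time_s"],2),"pos",p.round(1),"R",np.hypot(*d).round(1),"ang",np.degrees(np.arctan2(d[1],d[0])).round(1),"xang",np.degrees(np.arctan2(M[1,0],M[0,0])).round(1),"Ftool",f.round(2),"Tz",s["wrist_torque"].round(2),"q",np.degrees(s["qpos"]).round(0),"grip",round(s["grip_width"],3),s["finger_force"])
E
python3 - <<'E'
from h import *
from bench import sensors,viewer
arc(sensors.read_state())
E
```

```text
t 14.9 pos [ 527.9 -134.1  130.8] R 64.7 ang -139.4 xang -150.3 Ftool [ 0.11 -1.62 -0.24] Tz [-0.35 -0.17  0.06] q [ 14.  30.  -6. 120.   6.  30. 123.] grip 0.231 0.8182378672063351
```

Call:
send_rows([
  {"translation":[0.076,0.676,0.025],"turn":6},
  {"translation":[0.076,0.676,0.025],"turn":6},
  {"translation":[0.076,0.676,0.025],"turn":6},
  {"translation":[0.076,0.676,0.025],"turn":6},
  {"translation":[0.076,0.676,0.025],"turn":6},
  {"translation":[0.076,0.676,0.025],"turn":6},
  {"translation":[0.076,0.676,0.025],"turn":6},
  {"translation":[0.076,0.676,0.025],"turn":6},
  {"translation":[0.076,0.676,0.025],"turn":6},
  {"translation":[0.076,0.676,0.025],"turn":6},
])

```text
time_s: 15.73
tool_pos: [515.9, -69.2, 127.9]
tcp_rot: [-0.0, 0.261, 0.965, -0.0]
wrist_force: [-1.2, -0.9, 0.5]
grip_width: 0.235
finger_force: 0.8
```

```bash
python3 - <<'E'
from h import *
from bench import sensors,viewer
arc(sensors.read_state())
E
```

```text
t 15.73 pos [515.9 -69.2 127.9] R 65.2 ang 159.6 xang 149.7 Ftool [ 0.58 -1.34 -0.48] Tz [-0.29  0.14 -0.07] q [ -6.  30.  11. 124. -12.  27.  74.] grip 0.235 0.823906771838665
```

Call:
send_rows([
  {"translation":[0.076,0.676,0.025],"turn":6},
  {"translation":[0.076,0.676,0.025],"turn":6},
  {"translation":[0.076,0.676,0.025],"turn":6},
  {"translation":[0.076,0.676,0.025],"turn":6},
  {"translation":[0.076,0.676,0.025],"turn":6},
  {"translation":[0.076,0.676,0.025],"turn":6},
  {"translation":[0.076,0.676,0.025],"turn":6},
  {"translation":[0.076,0.676,0.025],"turn":6},
  {"translation":[0.076,0.676,0.025],"turn":6},
  {"translation":[0,0,0],"turn":0},
  {"translation":[0,0,0],"turn":0},
])

```text
time_s: 16.65
tool_pos: [560.3, -28.7, 125.4]
tcp_rot: [0.0, 0.667, 0.745, 0.0]
wrist_force: [-0.5, 0.2, 0.4]
grip_width: 0.237
finger_force: 0.0
```

```bash
python3 - <<'E'
from h import *
from bench import sensors,viewer
arc(sensors.read_state())
E
```

```text
t 16.65 pos [560.3 -28.7 125.4] R 65.5 ang 104.8 xang 96.3 Ftool [ 0.26 -0.47 -0.42] Tz [-0.02  0.04  0.05] q [-21.  34.  27. 119. -28.  32.  32.] grip 0.237 0.0
```

Call:
send_rows([
  {"translation":[0.076,0.676,0.025],"turn":6},
  {"translation":[0.076,0.676,0.025],"turn":6},
  {"translation":[0.076,0.676,0.025],"turn":6},
  {"translation":[0.076,0.676,0.025],"turn":6},
])

```text
time_s: 16.98
tool_pos: [585.9, -27.4, 124.3]
tcp_rot: [-0.001, 0.809, 0.587, -0.0]
wrist_force: [-1.1, -1.2, 1.4]
grip_width: 0.234
finger_force: 0.7
```

Call:
send_rows([
  {"translation":[0.047,0.337,0.0125],"turn":3},
  {"translation":[0.047,0.337,0.0125],"turn":3},
  {"translation":[0.047,0.337,0.0125],"turn":3},
  {"translation":[0.047,0.337,0.0125],"turn":3},
])

```text
time_s: 17.32
tool_pos: [599.2, -30.5, 123.7]
tcp_rot: [-0.001, 0.866, 0.501, -0.0]
wrist_force: [-0.8, 0.5, 0.9]
grip_width: 0.234
finger_force: 0.7
```

Call:
send_rows([
  {"translation":[0.047,0.337,0.0125],"turn":3},
  {"translation":[0.047,0.337,0.0125],"turn":3},
  {"translation":[0.047,0.337,0.0125],"turn":3},
  {"translation":[0.047,0.337,0.0125],"turn":3},
])

```text
time_s: 17.65
tool_pos: [611.4, -36.5, 123.3]
tcp_rot: [-0.001, 0.913, 0.407, -0.0]
wrist_force: [-1.6, 0.7, 1.0]
grip_width: 0.235
finger_force: 0.8
```

Call:
send_rows([
  {"translation":[0.047,0.337,0.0125],"turn":3},
  {"translation":[0.047,0.337,0.0125],"turn":3},
  {"translation":[0.047,0.337,0.0125],"turn":3},
  {"translation":[0.047,0.337,0.0125],"turn":3},
])

```text
time_s: 17.98
tool_pos: [622.1, -44.7, 122.7]
tcp_rot: [-0.002, 0.951, 0.31, -0.0]
wrist_force: [-2.5, 1.2, 1.3]
grip_width: 0.232
finger_force: 0.9
```

```bash
python3 - <<'E'
from h import *
from bench import sensors,viewer
arc(sensors.read_state())
E
```

```text
t 17.98 pos [622.1 -44.7 122.7] R 65.4 ang 46.4 xang 36.1 Ftool [-1.29 -2.4  -1.29] Tz [ 0.32  0.23 -0.05] q [-28.  43.  43. 112. -44.  43. -13.] grip 0.232 0.9197073429822922
```

Call:
send_rows([
  {"translation":[0.047,0.337,0.0125],"turn":3},
  {"translation":[0.047,0.337,0.0125],"turn":3},
  {"translation":[0.047,0.337,0.0125],"turn":3},
])

```text
time_s: 18.23
tool_pos: [628.9, -52.2, 122.3]
tcp_rot: [-0.002, 0.972, 0.234, -0.0]
wrist_force: [-1.5, 0.3, 2.1]
grip_width: 0.238
finger_force: 1.0
```

Call:
send_rows([
  {"translation":[0.047,0.337,0.0125],"turn":3},
  {"translation":[0.047,0.337,0.0125],"turn":3},
  {"translation":[0.047,0.337,0.0125],"turn":3},
])

```text
time_s: 18.48
tool_pos: [634.3, -60.7, 121.9]
tcp_rot: [-0.002, 0.988, 0.157, -0.001]
wrist_force: [-1.2, 1.8, 2.0]
grip_width: 0.238
finger_force: 1.1
```

```bash
python3 - <<'E'
from h import *
from bench import sensors,viewer
arc(sensors.read_state())
E
```

```text
t 18.48 pos [634.3 -60.7 121.9] R 65.3 ang 28.7 xang 18.1 Ftool [-0.55 -2.11 -2.02] Tz [ 0.4   0.24 -0.07] q [-29.  46.  48. 110. -47.  46. -26.] grip 0.238 1.0862017795443535
```

Call:
send_rows([
  {"translation":[0.047,0.337,0.0125],"turn":3},
  {"translation":[0.047,0.337,0.0125],"turn":3},
])

```text
time_s: 18.65
tool_pos: [637.2, -66.8, 121.7]
tcp_rot: [-0.002, 0.994, 0.105, -0.001]
wrist_force: [-0.6, 2.1, 1.5]
grip_width: 0.239
finger_force: 1.1
```

Call:
send_rows([
  {"translation":[0.033,0.225,0.008],"turn":2},
  {"translation":[0.033,0.225,0.008],"turn":2},
  {"translation":[0.033,0.225,0.008],"turn":2},
])

```text
time_s: 18.9
tool_pos: [639.5, -73.2, 121.5]
tcp_rot: [-0.002, 0.999, 0.053, -0.0]
wrist_force: [-1.4, 1.7, 2.2]
grip_width: 0.238
finger_force: 1.1
```

Call:
send_rows([
  {"translation":[0.033,0.225,0.008],"turn":2},
  {"translation":[0.033,0.225,0.008],"turn":2},
])

```text
time_s: 19.07
tool_pos: [640.6, -77.5, 121.3]
tcp_rot: [-0.002, 1.0, 0.019, -0.001]
wrist_force: [0.1, 2.7, 1.9]
grip_width: 0.237
finger_force: 1.2
```

```bash
python3 - <<'E'
from h import *
from bench import sensors,viewer
arc(sensors.read_state())
E
```

```text
t 19.07 pos [640.6 -77.5 121.3] R 65.3 ang 12.8 xang 2.1 Ftool [ 0.18 -2.75 -1.9 ] Tz [0.49 0.07 0.01] q [-29.  48.  51. 109. -51.  49. -38.] grip 0.237 1.1610369756817818
```

Call:
send_rows([
  {"translation":[0.033,0.225,0.008],"turn":2},
  {"translation":[0.033,0.225,0.008],"turn":2},
  {"translation":[0.033,0.225,0.008],"turn":2},
])

```text
time_s: 19.32
tool_pos: [641.8, -84.2, 121.0]
tcp_rot: [-0.002, 0.999, -0.034, -0.001]
wrist_force: [-1.0, 2.8, 2.7]
grip_width: 0.237
finger_force: 1.3
```

Call:
send_rows([
  {"translation":[0.033,0.225,0.008],"turn":2},
  {"translation":[0.033,0.225,0.008],"turn":2},
])

```text
time_s: 19.48
tool_pos: [642.1, -88.7, 120.9]
tcp_rot: [-0.002, 0.998, -0.069, -0.0]
wrist_force: [-0.1, 1.7, 3.1]
grip_width: 0.235
finger_force: 1.3
```

```bash
python3 - <<'E'
from h import *
from bench import sensors,viewer
arc(sensors.read_state())
E
```

```text
t 19.48 pos [642.1 -88.7 120.9] R 65.2 ang 2.9 xang -7.9 Ftool [-0.29 -1.71 -3.12] Tz [ 0.59  0.04 -0.06] q [-29.  50.  54. 109. -53.  51. -46.] grip 0.235 1.3268497958779335
```

Call:
send_rows([
  {"translation":[0.033,0.225,0.006],"turn":2},
  {"translation":[0.033,0.225,0.006],"turn":2},
])

```text
time_s: 19.65
tool_pos: [642.1, -92.4, 120.7]
tcp_rot: [-0.003, 0.995, -0.103, -0.001]
wrist_force: [0.3, 5.4, 2.4]
grip_width: 0.234
finger_force: 3.0
```

Call:
send_rows([
  {"translation":[0.033,0.225,0.006],"turn":2},
])

```text
time_s: 19.73
tool_pos: [642.0, -92.9, 120.5]
tcp_rot: [-0.004, 0.993, -0.12, -0.001]
wrist_force: [-0.1, 8.1, 4.3]
grip_width: 0.236
finger_force: 4.1
```

```bash
python3 - <<'E'
from h import *
from bench import sensors,viewer
arc(sensors.read_state())
E
```

```text
t 19.73 pos [642.  -92.9 120.5] R 65.0 ang -0.8 xang -13.8 Ftool [-2.03 -7.87 -4.18] Tz [ 1.82  0.15 -0.  ] q [-29.  50.  55. 109. -54.  52. -50.] grip 0.236 4.098868668079376
```

Call:
send_rows([
  {"translation":[0,-0.2,0],"turn":0},
  {"translation":[0,-0.15,0],"turn":0},
  {"translation":[0,0,0],"turn":0},
])

```text
time_s: 19.98
tool_pos: [642.5, -92.1, 120.4]
tcp_rot: [-0.001, 0.993, -0.12, -0.001]
wrist_force: [-0.3, 3.6, -0.1]
grip_width: 0.237
finger_force: 1.7
```

```bash
python3 - <<'E'
from h import *
from bench import sensors,viewer
arc(sensors.read_state())
E
```

```text
t 19.98 pos [642.5 -92.1 120.4] R 65.5 ang -0.0 xang -13.8 Ftool [-1.19 -3.41  0.07] Tz [0.72 0.16 0.01] q [-29.  50.  55. 109. -54.  52. -51.] grip 0.237 1.7069201543927193
```

Call:
send_rows([
  {"translation":[0,-0.2,0],"turn":0},
  {"translation":[0,0,0],"turn":0},
  {"translation":[0,0,0],"turn":0},
])

```text
time_s: 20.23
tool_pos: [643.4, -91.8, 120.8]
tcp_rot: [0.0, 0.993, -0.121, 0.0]
wrist_force: [-0.9, 0.8, 0.9]
grip_width: 0.236
finger_force: 0.8
```

Call:
send_rows([
  {"translation":[0,0,0],"turn":0},
  {"translation":[0,0,0],"turn":0},
  {"translation":[0,0,0],"turn":0},
  {"translation":[0,0,0],"turn":0},
], grip=120)

```text
time_s: 20.57
tool_pos: [643.6, -92.3, 121.0]
tcp_rot: [0.0, 0.993, -0.121, 0.0]
wrist_force: [-1.0, -0.2, -0.2]
grip_width: 0.53
finger_force: 0.0
```

Call:
send_rows([
  {"translation":[0,0,-1],"turn":0},
  {"translation":[0,0,-2.5],"turn":0},
  {"translation":[0,0,-2.5],"turn":0},
  {"translation":[0,0,-2.5],"turn":0},
  {"translation":[0,0,-1.5],"turn":0},
  {"translation":[0,0,0],"turn":0},
  {"translation":[0,0,0],"turn":0},
])

```text
time_s: 21.15
tool_pos: [643.8, -91.7, 221.7]
tcp_rot: [-0.0, 0.993, -0.121, 0.001]
wrist_force: [0.1, 0.7, -0.3]
grip_width: 0.53
finger_force: 0.0
```

```bash
python3 - <<'E'
from h import *
from bench import sensors,viewer
s=sensors.read_state(); arc(s)
w=wristcam(viewer.read_camera("wrist"),s); pickle.dump(w,open("w4.pkl","wb"))
c1,s1=pickle.load(open("w1.pkl","rb")); w1=wristcam(c1,s1)
def warp(c,z=114.5):  # orthographic view of the spindle top plane, 20px/mm, world x right, y up
    src=proj(c,[(562,-77,z),(592,-77,z),(592,-107,z),(562,-107,z)]).astype(np.float32)
    H=cv2.getPerspectiveTransform(src,np.float32([[0,0],[400,0],[400,400],[0,400]])); return cv2.warpPerspective(c["img"],H,(400,400),flags=cv2.INTER_CUBIC)
out=[]
for n,c in (("w1",w1),("w4",w),("side0",load("side0")),("side4",viewer.read_camera("side")),("top0",load("top0")),("top4",viewer.read_camera("top"))):
    m=warp(c); out.append(m); b,g,r=m[...,0].astype(int),m[...,1].astype(int),m[...,2].astype(int)
    k=((r-np.maximum(b,g))>60); k[:80]=0;k[320:]=0;k[:,:80]=0;k[:,320:]=0
    k=((r-np.maximum(b,g))>60)&k&((r-g)>60)&(abs(g-b)<50)
    ys,xs=np.nonzero(k)
    if len(xs)>20:
        e,v=np.linalg.eigh(np.cov(xs,-ys)); print(n,len(xs),xs.mean(),ys.mean(),"line ang",np.degrees(np.arctan2(v[1,1],v[0,1]))%180,e)
im=np.zeros((600,800,3),np.uint8); im[:300,:600]=cv2.resize(np.hstack(out[:2]),(600,300)); 
uv=proj(w,[(642,-92,144),(577,-92,90)]); print(uv)
im[300:]=cv2.resize(w["img"],(400,300)).repeat(1,0) if 0 else 0
im[300:,:400]=cv2.resize(w["img"],(400,300)); cv2.imwrite("pics/m4.png",im)
E
```

```text
t 21.15 pos [643.8 -91.7 221.7] R 66.8 ang 0.2 xang -13.9 Ftool [-0.07 -0.7   0.32] Tz [0.02 0.07 0.04] q [-33.  45.  62. 105. -46.  60. -56.] grip 0.53 0.0
w1 6514 197.783696653362 216.86122198342034 line ang 0.12181414724324213 [ 112.68314283 2600.34138861]
w4 6099 187.86735530414822 202.27184784390883 line ang 179.87490427046907 [  98.78235855 2591.28109942]
side0 6880 225.0421511627907 185.21366279069767 line ang 0.6722467929357379 [ 123.79005497 2554.94023895]
side4 6042 215.7658060244952 185.36991062562066 line ang 0.19950775811557264 [ 113.56675706 2154.24086838]
top0 1270 239.61181102362204 199.28661417322834 line ang 178.4806914032501 [  20.30941708 1241.0690662 ]
top4 2011 182.3505718547986 197.42317255096967 line ang 178.84227603334048 [ 55.97590095 467.06824183]
[[321.9223622  259.18094238]
 [344.67594055 322.51333423]]
```

View pics/m4.png

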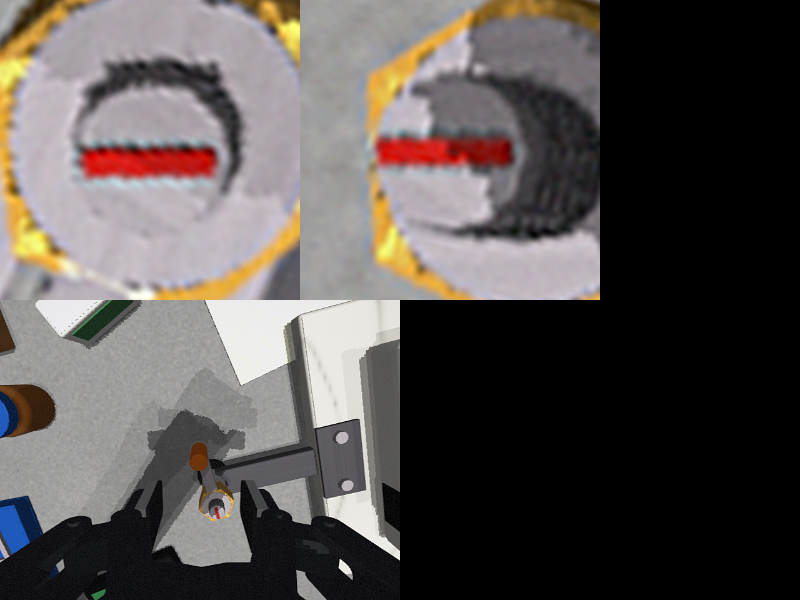

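```bash
python3 -c "
from bench import ticket
print(ticket.finish_job())"
```

```text
the job is handed in; nothing more can be done
None
```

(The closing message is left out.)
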